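# Square a waveguide section against the fence and slide it onto the test port

## Robot

A 6-joint arm with a two-finger parallel gripper is mounted at the origin on the work surface. World frame = base frame: x ahead of the robot, y to its left, z up, the work surface at z = 0. Lengths are in mm, angles in rad, forces in N, time in s.
With the tool pointing down it reaches from about 325 to 900 mm from the base axis. Payload 6.1 kg.
Tool frame: the origin (TCP) lies at the very end of the fingers, on their centre line; the grasp point (between the pads) lies 19 mm behind it; z points along the fingers, y is the direction in which the jaws open and shut (so a half turn about z gives the same grasp; the last joint's range is limited). The gripper opens to 85 mm and grips with 20 to 120 N. Pads are 22 mm wide; open, the fingers measure 114 mm over their backs; the gripper's body (76 mm by 85 mm) begins 54 mm behind the grasp point. The pads swing forward as they close: fully open they stand 13 mm farther back than shut.
Start: joints at [-1.382, 0.22, 1.526, -0, 1.395, -0.126], TCP at [193.509, -594.281, 231.3] pointing down, gripper open.
Joint ranges: [-2.98, 2.98], [-0.91, 2.08], [0.09, 2.57], [-1.24, 4.39], [0.2, 2.65], [-2.68, 2.68]. Speed limits (rad/s): [2.57, 2.57, 3.01, 3.14, 3.14, 3.14].

## Interface

Orientations are given as a unit quaternion [x, y, z, w].
In Python, from workcell import robot, optics gives the robot as it stands.
- The arm moves only by the tool apply_moves, never from a script. Its argument "series" is a list of rows, each a list of 3 entries, a list of its own where there are three numbers: the closure, from 0 (fully open) to 1 (shut), then the shift along the world's x, y, z in mm, then the turn, a rotation vector about the world's x, y, z in degrees. In form: [[jaw, [tx, ty, tz], [wx, wy, wz]], ...]. A call has 1 to 8 rows; each row shifts and turns the commanded pose from where the row before left it; what a row does not reach is not made up. A row lasts 1/12 s, in which the tool goes at most 41.7 mm and 7.16 degrees, less where a joint would pass 70% of its speed; a pose out of reach is approached as far as the arm can. A call with a gripper value outside its range is refused whole. The fingers move at their own pace and stop on an object; "newtons" is the grip in N (left out, the last holds). Time passes only in rows, so rows that do not move let the fingers close. It gives the time, the measured TCP pose, the force and the opening at its end, in the units of the state.
- robot.get_obs(): the state, without advancing time (a new reading comes with each control period).
- optics.read_camera(name): name is "scene" or "top" or "wrist"; returns (picture, depth): 384x512x3 uint8, blue, green, red; 384x512 float32, mm along the optical axis (not along the pixel's ray), 0 where there is no reading.
- optics.calibration(name): a dict with "K" (3x3 intrinsics, pixels), "rvec" (rotation vector, rad) and "tvec" (3), from world to camera coordinates, as OpenCV has them. Camera axes: x right, y down, z forward; pixel columns grow to the right and rows downward; lengths in mm; the calibration is good to about 2 mm. A picture is of the moment at which its call begins: read the wrist's pose just before it. calibration takes no time and is no camera call; for the wrist camera it gives the pose at the moment of the call.
- robot.finish_job(): hands the job in, once; it reports no verdict.
Trained networks look in the newest picture that a camera, given by its name, has taken for a name from the list of things; names that differ only in an ending like _2 or _b are one class to them, and where a whole thing is asked for, a point or a joint stands for the part that bears it (a point fixed in the world has none). Each returns a list of dicts, best first, with "score" (0 to 1); they miss things now and then, are a little off and sometimes report something else, mostly with a low value. They report only what shows in the picture. A call takes as long as a camera call. They do not tell look-alikes from the thing itself.
- optics.silhouettes(camera, query): "mask" (384x512 bool, what is visible of it) and "uv" ([column, row] in pixels, amid what is visible of it).
The state is a dict: "time_s": time; "joints": joint angles; "dq": joint speeds; "joint_efforts": joint torques, N m; "tcp_pos": TCP position; "orientation": TCP orientation; "contact_force": force on the tool from outside, world axes, zero at the start; "wrist_torque": the same for the moment, N m; "grip_width": finger opening in mm.
Only numpy, scipy, OpenCV 4.12 (cv2) and the standard library are available. Lean on these libraries where they do the work, as an engineer would, in place of code of your own. Each camera call takes 0.05 s, during which the arm holds its last target.

## Task

Gently push the brass waveguide section, near one end and then near the other, until both of its flanges lie flush against the aluminium fence of the fixture; then slide it along the fence until its end flange sits flush against the blue test port, still flush with the fence, and let go. Fence and port are only lightly clamped: feel for them and do not shove either off its setting. Push the section, do not lift it, and leave the beaker, jar and white block alone.

Things in the scene. Friction and masses are not known exactly. Their poses are not given: they have to be found in the camera images.
- fixture: Dark steel base plate of the alignment fixture, 270 x 400 x 10 mm, fixed to the bench, origin at the centre of its underside; its +x points away from the robot (turned up to 0.2 rad), z up. It carries the fence and the blue test port, both held by friction only: pushes up to 20 N do not move them, over 25 N they slip. Either may shift 3 mm at most.
- fence_zone (a point): Point fixed on the plate's top, 62.5 mm along the plate's +x, NOT on the fence itself: the aluminium angle fence (320 mm long, top 34 mm above the plate, along the plate's y) is adjustable and its setting is not measured. The middle of its working face (towards the robot) lies within 17.5 mm in x of this point; the fence is turned up to 0.06 rad either way about there. Find it by touch.
- port_zone (a point): Point fixed on the plate's top, 130 mm to the -y side of fence_zone, NOT on the port itself. The blue port, 46 mm square with a black opening facing the fence's +y, stands in front of the fence's -y end, square to it; its mating face lies along the fence within 12 mm of 130 mm from the fence's middle. Not measured: find it by touch.
- waveguide_center (a point): Centre of the loose brass waveguide section, 23 mm above its underside; 220 mm long along its y, z up. A bar 28 mm wide (x), 20 mm high (13 to 33 mm above the underside) joins two square flanges 46 x 46 x 7 mm on which it stands, 9 mm proud of each side of the bar. It starts on the robot side of the fence, turned up to 0.28 rad to the plate. 0.3 to 0.65 kg; sliding it takes 1.5 to 5 N.
- waveguide_port_end (a point): Centre of the outer face of the section's -y flange, 110 mm from the section's centre, same axes as the section. This face goes against the port's mating face (at least 20 mm short of it at the start); the +x edges of both flanges go against the fence.
- waveguide: The same brass waveguide section; origin at the centre of its underside, between the two flanges, on the plate's top (10 mm above the bench).
- beaker: Glass beaker, 70 mm across, 90 mm tall, standing on the bench to the right of the fixture (-y); origin at the centre of its underside. Leave alone.
- jar: Amber jar with blue cap, 60 mm across, 85 mm tall, on the bench to the left of the fixture (+y); origin at the centre of its underside. Leave alone.
- sample_block: White plastic block 60 x 60 x 40 mm, on the bench to the left of the fixture (+y); origin at the centre of its underside. Leave alone.
Mind the look-alikes: they are no part of the job. Of the things like the waveguide, leave any that is pink; of the rest the smaller one is meant.

How it is judged:
By the outcome, as a careful person would: the job done as asked, in the order asked, and still so for the second after the job is handed in, with the robot touching nothing.
It also fails if it takes over 69 s, if anything falls off the work surface, if the arm or the gripper's body presses on something with over 40 N, if the wrist force passes 120 N, or if a joint passes its speed limit or range.

## Working session

There is one attempt and no reset: what is moved stays moved. The work goes in short steps, Python scripts to look and compute and a tool call to move; the robot and the scene stay as the last step left them, time stands still between calls to the robot, and variables do not carry over. Pictures are saved under pics/ and viewed, and the job is handed in when it is done.

Besides the shell and the picture viewer there is one more tool, called after ">>>" as name([rows], argument=value, ...), one row to a line, values as JSON. apply_moves: Moves the arm, as the interface text tells. Its arguments: {"type":"object","properties":{"series":{"type":"array"},"newtons":{"type":"number"}},"required":["series"]}

```bash
mkdir -p pics; ls; cat > h.py <<'E'
import numpy as np,cv2
from workcell import robot,optics
def cal(n):
    c=optics.calibration(n);R=cv2.Rodrigues(np.array(c["rvec"],float))[0];return np.array(c["K"],float),R,np.array(c["tvec"],float).ravel()
def cloud(n,d):
    K,R,t=cal(n);v,u=np.indices(d.shape);p=np.stack([(u-K[0,2])/K[0,0]*d,(v-K[1,2])/K[1,1]*d,d],-1);return (p-t)@R
def proj(n,P):
    K,R,t=cal(n);q=(np.atleast_2d(P)@R.T+t)@K.T;return q[:,:2]/q[:,2:]
def grab(n,tag):
    im,d=optics.read_camera(n);cv2.imwrite(f"pics/{tag}.png",im);np.save(f"{tag}_d.npy",d);np.save(f"{tag}_w.npy",cloud(n,d));return im,d
E
python3 - <<'E'
from h import *
print(robot.get_obs())
for n in("scene","top"):
    im,d=grab(n,n+"0");print(n,optics.calibration(n))
    for q in("waveguide","fixture"):
        for s in optics.silhouettes(n,q): 
            m=s["mask"];print(n,q,s["score"],s["uv"],m.sum())
            np.save(f"m_{n}_{q}_{int(s['uv'][0])}.npy",m)
E
```

```text
pics
{'time_s': 0.0, 'joints': array([-1.38209337e+00,  2.21266110e-01,  1.52760088e+00, -3.89344940e-05,
        1.39466882e+00, -1.26107161e-01]), 'dq': array([ 0.00070742, -0.00080031, -0.00059923, -0.00101883, -0.00061062,
       -0.00157692]), 'joint_efforts': array([-1.07344229e-03, -4.96907151e+01, -3.89397919e+01, -3.39846720e-04,
        1.11942037e-02, -3.50778201e-06]), 'tcp_pos': array([ 193.38995146, -593.7028232 ,  230.17986712]), 'orientation': array([ 9.87636377e-01,  1.56759189e-01, -4.95568065e-05, -9.70504111e-04]), 'contact_force': array([-0.6786225 ,  0.4375579 , -1.06678534]), 'wrist_torque': array([-0.00590814,  0.03692964,  0.0110522 ]), 'grip_width': 85.61332484998337}
scene {'K': array([[485.11130195,   0.        , 251.51546852],
       [  0.        , 485.11130195, 189.93911808],
       [  0.        ,   0.        ,   1.        ]]), 'rvec': array([ 2.22704365,  0.90474652, -0.36725027]), 'tvec': array([-321.99643105, -171.52625765, 1745.43306836])}
scene waveguide 0.69 [273.0, 199.9] 891
scene waveguide 0.66 [269.5, 122.9] 968
scene waveguide 0.63 [143.5, 212.1] 716
scene waveguide 0.33 [373.0, 161.2] 434
scene waveguide 0.23 [141.6, 278.8] 848
scene fixture 0.69 [264.5, 225.4] 8189
top {'K': array([[382.2802098 ,   0.        , 254.57281657],
       [  0.        , 382.2802098 , 198.4063562 ],
       [  0.        ,   0.        ,   1.        ]]), 'rvec': array([ 2.15410155, -2.19004533,  0.13137142]), 'tvec': array([  15.73765037,  450.71467405, 1107.58904958])}
top waveguide 0.83 [241.0, 188.1] 850
top waveguide 0.65 [146.0, 278.1] 1604
top waveguide 0.63 [346.3, 270.2] 838
top fixture 0.93 [258.7, 170.7] 10891
top fixture 0.66 [126.5, 148.7] 484
```

View pics/top0.png

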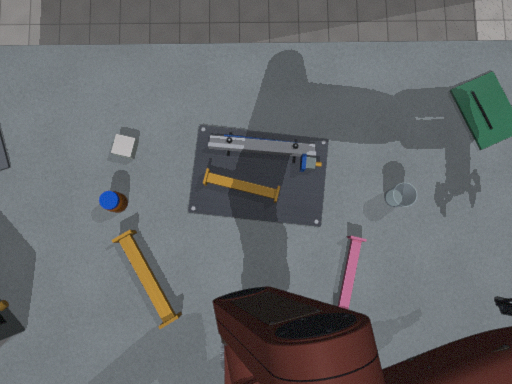

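View pics/scene0.png

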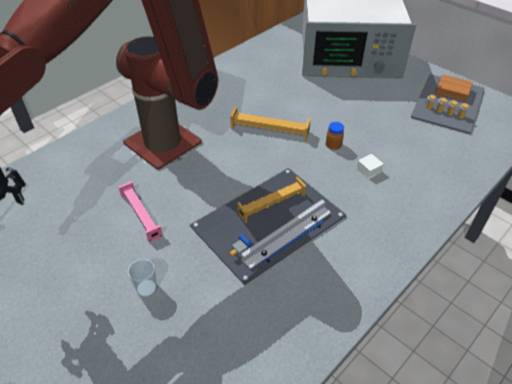

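Could be taken for the section (top view): the brass one on the plate (241,187), the larger brass one on the bench (146,278) and the pink one (348,272). Pink is excluded, and the smaller of the other two is the one on the plate. I'll check it in a crop and measure.

```bash
python3 - <<'E'
from h import *
im=cv2.imread("pics/top0.png");W=np.load("top0_w.npy")
cv2.imwrite("pics/crop0.png",cv2.resize(im[115:235,180:340],None,fx=5,fy=5,interpolation=cv2.INTER_CUBIC))
# waveguides
import glob
for f in sorted(glob.glob("m_top_*")):
    m=np.load(f);p=W[m];p=p[np.isfinite(p).all(1)]
    print(f,p.mean(0).round(1),"z pct",np.percentile(p[:,2],[2,20,50,80,98]).round(1))
    c=cv2.minAreaRect(p[:,:2].astype(np.float32));print("  rect",c)
# fixture region: heights
u,v=180,115
Z=W[115:235,180:340,2]
z=np.clip(Z,0,70)/70*255
cv2.imwrite("pics/z0.png",cv2.resize(cv2.applyColorMap(z.astype(np.uint8),cv2.COLORMAP_JET),None,fx=5,fy=5,interpolation=cv2.INTER_NEAREST))
E
```

```text
m_top_fixture_126.npy [611.5 390.9  35. ] z pct [ 8.9 34.4 37.7 39.9 43.1]
  rect ((613.6143798828125, 394.4715270996094), (61.01744842529297, 59.75173568725586), 76.49293518066406)
m_top_fixture_258.npy [523.3  -9.6  14.5] z pct [ 3.3  6.5  8.7 11.8 44.6]
  rect ((495.456298828125, -2.59515380859375), (407.6666564941406, 336.3135681152344), 82.79657745361328)
m_top_waveguide_146.npy [229.6 318.2  45.3] z pct [16.9 38.1 41.  43.5 59.6]
  rect ((295.6556396484375, 200.8341064453125), (283.0289611816406, 340.18682861328125), 29.824480056762695)
m_top_waveguide_241.npy [487.2  48.1  43.7] z pct [ 7.2 38.5 41.  43.4 55.9]
  rect ((462.4517822265625, 63.86103057861328), (217.9677734375, 172.34429931640625), 54.97139358520508)
m_top_waveguide_346.npy [ 234.1 -261.2   36.9] z pct [ 0.  28.1 30.8 33.1 45.1]
  rect ((268.0179138183594, -130.3014678955078), (329.574462890625, 209.1764678955078), 75.57799530029297)
```

View pics/crop0.png

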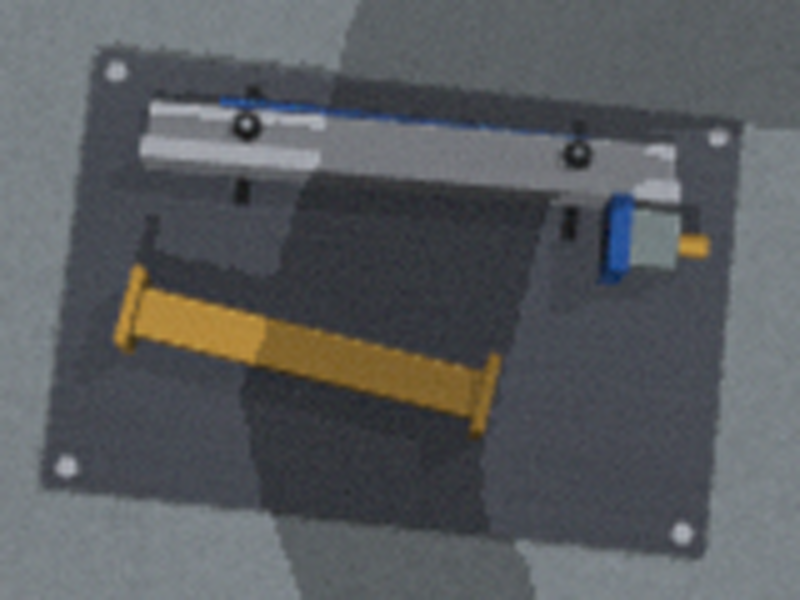

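View pics/z0.png

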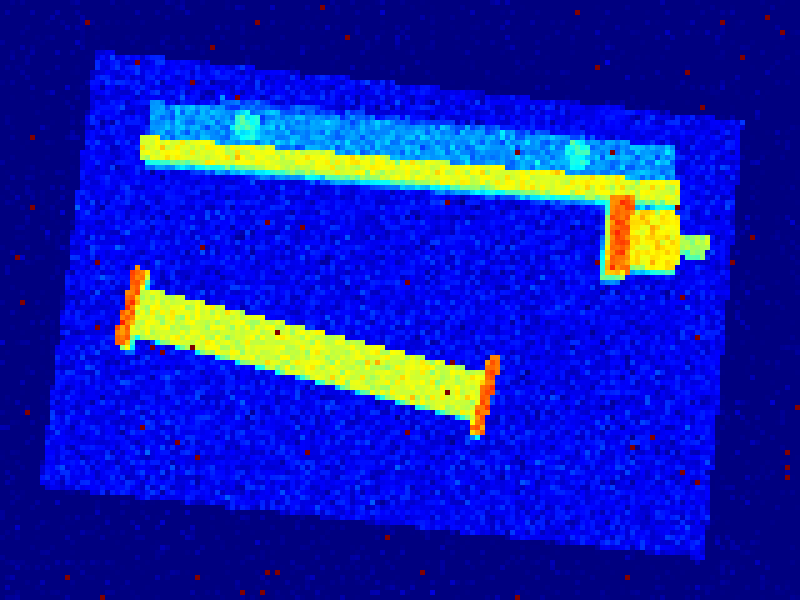

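The crop confirms the brass section on the plate. Its +y flange is at about crop (130,308) and its -y flange at (485,395). The fence face runs from (145,165) to (605,195), and the port's mating face is at about x=605. Next I'll fit the poses.

```bash
cat >> h.py <<'E'
def ray(n,uv,z):
    K,R,t=cal(n);uv=np.atleast_2d(np.asarray(uv,float))
    d=np.c_[(uv[:,0]-K[0,2])/K[0,0],(uv[:,1]-K[1,2])/K[1,1],np.ones(len(uv))]@R
    C=-R.T@t;return (C+d*((z-C[2])/d[:,2])[:,None])[:,:2]
def measure(tag,n="top"):
    W=np.load(tag+"_w.npy");Z=W[...,2];X=W[...,0];Y=W[...,1]
    im=cv2.imread(f"pics/{tag}.png").astype(int);B,G,R_=im[...,0],im[...,1],im[...,2]
    roi=np.zeros(Z.shape,bool);roi[115:235,180:340]=1
    brass=roi&(R_>B+40)&(Z>34)&(Z<66)&(X<640)
    k,l,st,c=cv2.connectedComponentsWithStats(brass.astype(np.uint8))
    i=1+np.argmax(st[1:,4]);m=l==i;vv,uu=np.nonzero(m);fl=Z[m]>50
    P=np.where(fl[:,None],ray(n,np.c_[uu,vv],56),ray(n,np.c_[uu,vv],43))
    f=P[fl];cen=f.mean(0);a=np.linalg.svd(P-P.mean(0))[2][0];a=a if a[1]>0 else -a
    s=(f-cen)@a;A=f[s>30];Bm=f[s<-30]
    ca,cb=[cv2.minAreaRect(q.astype(np.float32)) for q in(A,Bm)]
    ma,mb=A.mean(0),Bm.mean(0)
    out=dict(flp=ma,flm=mb,L=np.linalg.norm(ma-mb),yaw=np.arctan2(-(ma-mb)[0],(ma-mb)[1]),cen=(ma+mb)/2)
    return out
def fence(tag,n="top"):
    W=np.load(tag+"_w.npy");Z=W[...,2]
    pts=[]
    for u in range(212,298):
        col=Z[125:172,u]
        r=[i for i in range(1,len(col)-1) if 37<col[i]<52]
        if len(r)<3: continue
        i=r[-1]; pts.append((u,125+i+0.5))
    P=ray(n,pts,44);return P
E
python3 - <<'E'
from h import *
print(measure("top0"))
P=fence("top0")
y,x=P[:,1],P[:,0];k=np.polyfit(y,x,1)
for _ in range(5):
    r=x-np.polyval(k,y);g=abs(r)<2.5;k=np.polyfit(y[g],x[g],1)
print("fence face x=%.2f+%.4f*y"%(k[1],k[0]),r.std(),g.sum())
im=cv2.imread("pics/top0.png").astype(int);W=np.load("top0_w.npy");Z=W[...,2]
# port blue mask w/ z>50
m=np.zeros(Z.shape,bool);m[145:180,295:312]=1;m&=(Z>50)&(Z<66)
vv,uu=np.nonzero(m);p=ray("top",np.c_[uu,vv],56);print("port top",cv2.minAreaRect(p.astype(np.float32)),p.mean(0),np.array([p.min(0),p.max(0)]))
# plate: z 5..16
m=((Z>5.5)&(Z<70)).astype(np.uint8);m=cv2.morphologyEx(m,cv2.MORPH_OPEN,np.ones((3,3)));k_,l,st,c=cv2.connectedComponentsWithStats(m)
l0=l[210,250];print(l0,st[l0]);vv,uu=np.nonzero(l==l0);p=ray("top",np.c_[uu,vv],10);print("plate",cv2.minAreaRect(p.astype(np.float32)))
q=np.array(optics.calibration("wrist")["K"]);print(q)
E
```

```text
{'flp': array([515.67180805, 149.83362903]), 'flm': array([461.63697423, -55.61428938]), 'L': np.float64(212.43495579580156), 'yaw': np.float64(-0.2571852882436254), 'cen': array([488.65439114,  47.10966982])}
fence face x=591.26+0.1033*y 1.0943754292368002 85
port top ((553.4009399414062, -137.0858917236328), (11.691940307617188, 44.45690155029297), 88.24779510498047) [ 555.72013025 -136.14275263] [[ 531.0947072  -143.60880728]
 [ 575.60913536 -130.64900488]]
3 [ 188  126  139  100 9128]
plate ((523.9949951171875, -5.6318817138671875), (398.5026550292969, 269.0076904296875), 82.85493469238281)
[[295.22882872   0.         258.9273066 ]
 [  0.         295.22882872 188.92264622]
 [  0.           0.           1.        ]]
```

Geometry from the top view:
- **Fence:** along t=(0.103,0.995), normal n=(0.995,-0.103).
- **Gaps to the fence:** about 100 mm at the -y flange and 67 mm at the +y flange.
- **Gap to the port:** about 60 mm.

I'll travel with the jaws shut and the tool's y along n.

>>> apply_moves([
  [1,[14,35,-2],[0,0,6.6]],
  [1,[14,35,-2],[0,0,6.6]],
  [1,[14,35,-2],[0,0,6.6]],
  [1,[14,35,-2],[0,0,6.6]],
  [1,[14,35,-2],[0,0,6.6]],
  [1,[14,35,-2],[0,0,6.6]],
  [1,[14,35,-2],[0,0,6.6]],
  [1,[14,35,-2],[0,0,6.6]],
], newtons=40)

```text
time_s: 0.97
tcp_pos: [305.8, -312.6, 215.3]
orientation: [0.813, 0.582, 0.0, 0.0]
contact_force: [0.5, 0.0, -0.8]
grip_width: 0.4
```

>>> apply_moves([
  [1,[14,35,-2],[0,0,6.6]],
  [1,[14,35,-2],[0,0,6.6]],
  [1,[14,35,-2],[0,0,0]],
  [1,[14,35,-2],[0,0,0]],
  [1,[14,35,-2],[0,0,0]],
  [1,[14,35,-2],[0,0,0]],
  [1,[14,35,-2],[0,0,0]],
  [1,[0,0,0],[0,0,0]],
])

```text
time_s: 1.63
tcp_pos: [404.7, -63.6, 201.2]
orientation: [0.741, 0.672, 0.001, -0.001]
contact_force: [0.0, 0.0, -0.2]
grip_width: -0.3
```

>>> apply_moves([
  [1,[18,36,0],[0,0,0]],
  [1,[0,0,-35],[0,0,0]],
  [1,[0,0,-35],[0,0,0]],
  [1,[0,0,-35],[0,0,0]],
  [1,[0,0,-35],[0,0,0]],
  [1,[0,0,-25],[0,0,0]],
  [1,[0,0,-14],[0,0,0]],
  [1,[0,0,0],[0,0,0]],
])

```text
time_s: 2.3
tcp_pos: [418.2, -32.8, 19.0]
orientation: [0.743, 0.669, -0.002, -0.003]
contact_force: [-0.9, 0.8, 0.6]
grip_width: -0.1
```

```bash
python3 - <<'E'
from h import *
o=robot.get_obs();print(o["tcp_pos"],o["contact_force"],o["joints"].round(2))
im,d=grab("scene","s1")
cv2.imwrite("pics/s1c.png",cv2.resize(im[150:300,170:370],None,fx=4,fy=4,interpolation=cv2.INTER_CUBIC))
im,d=grab("wrist","w1")
E
```

```text
[418.23805224 -32.79766374  18.97967271] [-0.93656591  0.83745408  0.58991871] [-0.27  0.02  2.2  -0.    0.94 -0.16]
```

View pics/s1c.png

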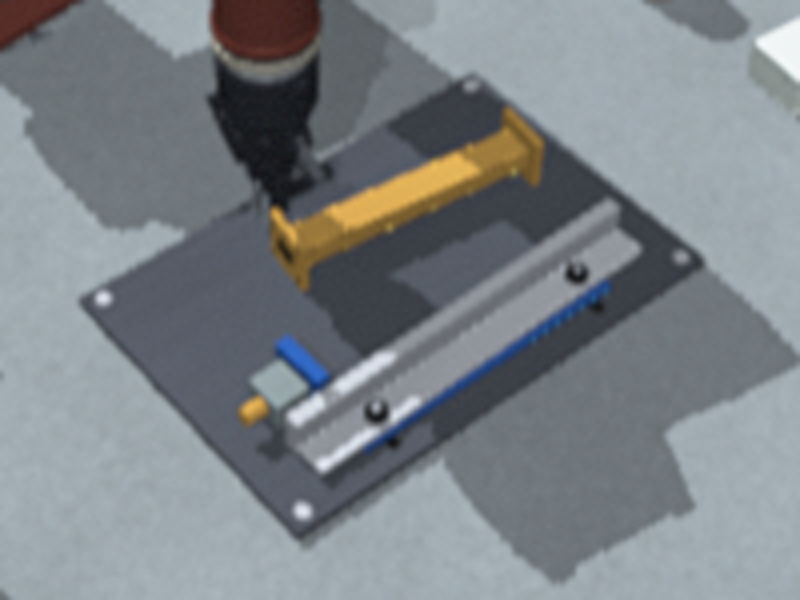

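View pics/w1.png

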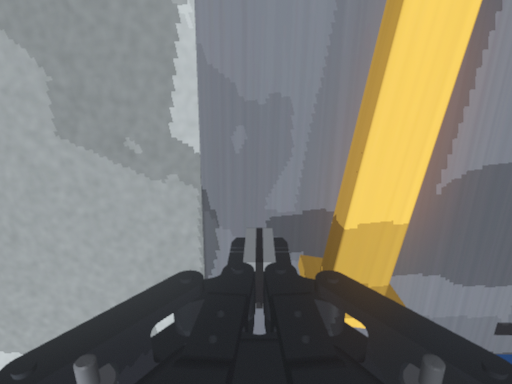

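The fingertips sit just robot-side of the bar, close to the -y flange's inner corner (wrist picture ~(310,260)). I'll shift 8 mm in +y for clearance, then push along n.

>>> apply_moves([
  [1,[0,8,2],[0,0,0]],
  [1,[4,-0.4,0],[0,0,0]],
  [1,[4,-0.4,0],[0,0,0]],
  [1,[4,-0.4,0],[0,0,0]],
  [1,[4,-0.4,0],[0,0,0]],
  [1,[4,-0.4,0],[0,0,0]],
  [1,[4,-0.4,0],[0,0,0]],
  [1,[4,-0.4,0],[0,0,0]],
])

```text
time_s: 3.07
tcp_pos: [449.1, -28.1, 24.0]
orientation: [0.743, 0.669, -0.001, -0.001]
contact_force: [-3.0, -0.6, 2.8]
grip_width: 0.1
```

>>> apply_moves([
  [1,[4,-0.4,0],[0,0,0]],
  [1,[4,-0.4,0],[0,0,0]],
  [1,[4,-0.4,0],[0,0,0]],
  [1,[4,-0.4,0],[0,0,0]],
  [1,[4,-0.4,0],[0,0,0]],
  [1,[4,-0.4,0],[0,0,0]],
])

```text
time_s: 3.57
tcp_pos: [473.8, -30.5, 24.1]
orientation: [0.743, 0.669, -0.0, -0.0]
contact_force: [-1.4, -0.4, -1.4]
grip_width: -0.1
```

```bash
python3 - <<'E'
from h import *
o=robot.get_obs();print(o["tcp_pos"],o["contact_force"])
im,d=grab("scene","s2")
cv2.imwrite("pics/s2c.png",cv2.resize(im[150:300,170:370],None,fx=4,fy=4,interpolation=cv2.INTER_CUBIC))
im,d=grab("top","t2");cv2.imwrite("pics/t2c.png",cv2.resize(im[115:235,180:340],None,fx=5,fy=5,interpolation=cv2.INTER_CUBIC))
E
```

```text
[473.8395397  -30.50264977  24.11431439] [-1.3609794  -0.37230449 -1.35811446]
```

View pics/t2c.png

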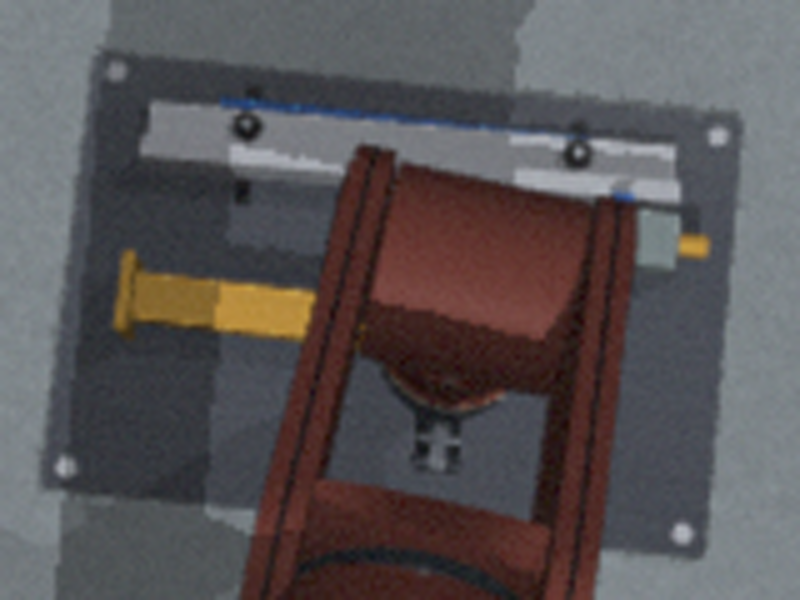

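View pics/s2c.png

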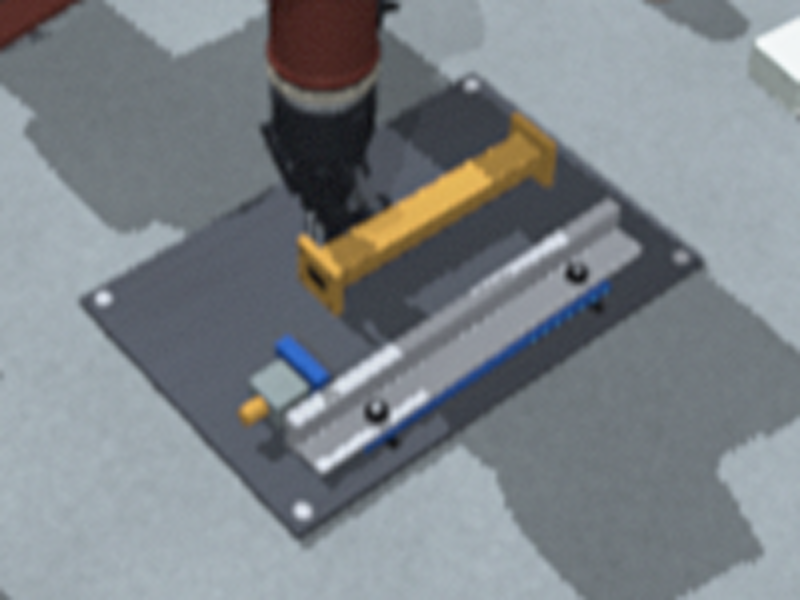

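Picture: the section is now nearly parallel to the fence, with the finger in the recess next to the -y flange (scene crop (345,235)). I'll keep pushing this end.

>>> apply_moves([
  [1,[5,-0.5,0],[0,0,0]],
  [1,[5,-0.5,0],[0,0,0]],
  [1,[5,-0.5,0],[0,0,0]],
  [1,[5,-0.5,0],[0,0,0]],
  [1,[5,-0.5,0],[0,0,0]],
  [1,[5,-0.5,0],[0,0,0]],
  [1,[5,-0.5,0],[0,0,0]],
  [1,[5,-0.5,0],[0,0,0]],
])

```text
time_s: 4.33
tcp_pos: [514.0, -34.5, 24.2]
orientation: [0.743, 0.669, -0.0, -0.0]
contact_force: [-0.9, -0.9, -0.6]
grip_width: 0.2
```

>>> apply_moves([
  [1,[4,-0.4,0],[0,0,0]],
  [1,[3,-0.3,0],[0,0,0]],
  [1,[3,-0.3,0],[0,0,0]],
  [1,[2,-0.2,0],[0,0,0]],
])

```text
time_s: 4.67
tcp_pos: [525.8, -35.7, 24.3]
orientation: [0.743, 0.669, 0.0, -0.0]
contact_force: [-1.6, 0.1, 0.0]
grip_width: 0.2
```

```bash
python3 - <<'E'
from h import *
o=robot.get_obs();print(o["tcp_pos"],o["contact_force"])
im,d=grab("scene","s3")
cv2.imwrite("pics/s3c.png",cv2.resize(im[150:300,170:370],None,fx=4,fy=4,interpolation=cv2.INTER_CUBIC))
E
```

```text
[525.82305563 -35.66924392  24.2774235 ] [-1.55669605  0.07110968  0.03179978]
```

View pics/s3c.png

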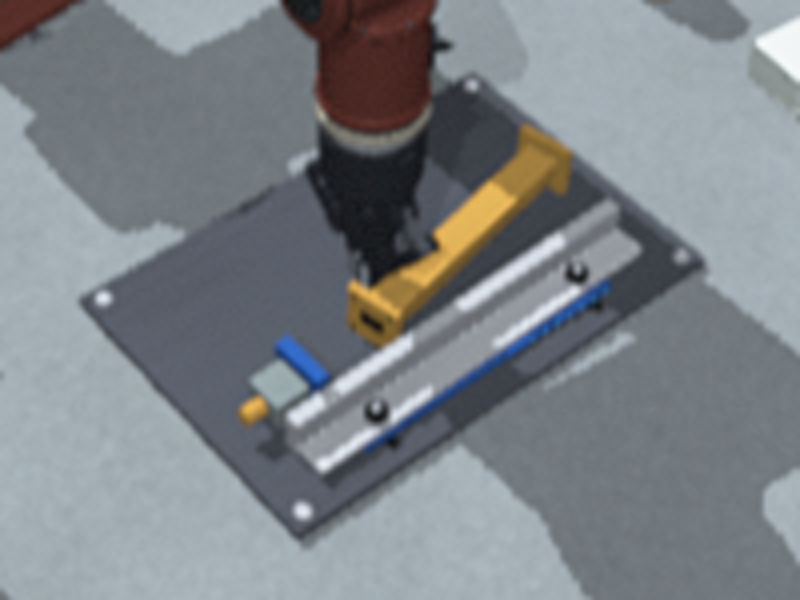

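The -y flange is now close to the fence (crop (395,345)). From here I'll go slowly and watch the force.

>>> apply_moves([
  [1,[2,-0.2,0],[0,0,0]],
  [1,[2,-0.2,0],[0,0,0]],
  [1,[1.5,-0.15,0],[0,0,0]],
])

```text
time_s: 4.97
tcp_pos: [531.1, -36.2, 24.4]
orientation: [0.743, 0.669, 0.0, 0.0]
contact_force: [-1.8, -0.1, -0.4]
grip_width: 0.3
```

>>> apply_moves([
  [1,[1.5,-0.15,0],[0,0,0]],
  [1,[1.5,-0.15,0],[0,0,0]],
])

```text
time_s: 5.13
tcp_pos: [534.0, -36.5, 24.3]
orientation: [0.743, 0.669, -0.0, -0.0]
contact_force: [-4.3, 1.4, 1.1]
grip_width: 0.2
```

>>> apply_moves([
  [1,[1,-0.1,0],[0,0,0]],
  [1,[1,-0.1,0],[0,0,0]],
])

```text
time_s: 5.3
tcp_pos: [534.2, -36.5, 24.0]
orientation: [0.743, 0.669, -0.002, -0.002]
contact_force: [-12.2, 0.4, 8.2]
grip_width: -0.0
```

>>> apply_moves([
  [1,[1,-0.1,0],[0,0,0]],
  [1,[1,-0.1,0],[0,0,0]],
])

```text
time_s: 5.47
tcp_pos: [534.4, -36.6, 23.8]
orientation: [0.743, 0.67, -0.003, -0.003]
contact_force: [-18.7, 0.3, 14.0]
grip_width: -0.2
```

Contact with the fence at the -y flange: the force rose to 18.7 N with the TCP stalled at x=534. I'll back off, rise and move towards the other end.

>>> apply_moves([
  [1,[-4,0.4,0],[0,0,0]],
  [1,[-20,2,0],[0,0,0]],
  [1,[-40,4,0],[0,0,0]],
  [1,[-20,5,35],[0,0,0]],
  [1,[-20,30,25],[0,0,0]],
  [1,[-15,38,0],[0,0,0]],
  [1,[0,40,0],[0,0,0]],
  [1,[0,0,0],[0,0,0]],
])

```text
time_s: 6.13
tcp_pos: [420.3, 86.4, 84.5]
orientation: [0.741, 0.671, 0.003, 0.0]
contact_force: [-0.1, 0.2, 0.1]
grip_width: 0.1
```

```bash
python3 - <<'E'
from h import *
o=robot.get_obs();print(o["tcp_pos"],o["contact_force"])
im,d=grab("scene","s4")
cv2.imwrite("pics/s4c.png",cv2.resize(im[150:300,170:370],None,fx=4,fy=4,interpolation=cv2.INTER_CUBIC))
im,d=grab("top","t4");cv2.imwrite("pics/t4c.png",cv2.resize(im[115:235,180:340],None,fx=5,fy=5,interpolation=cv2.INTER_CUBIC))
try: print(measure("t4"))
except Exception as e: print(e)
E
```

```text
[420.31961816  86.39067563  84.48489884] [-0.08781169  0.20480526  0.05004523]
{'flp': array([544.06438579, 150.90614646]), 'flm': array([563.6457827 , -60.61892607]), 'L': np.float64(212.42948809405166), 'yaw': np.float64(0.09230937604377168), 'cen': array([553.85508424,  45.14361019])}
```

View pics/t4c.png

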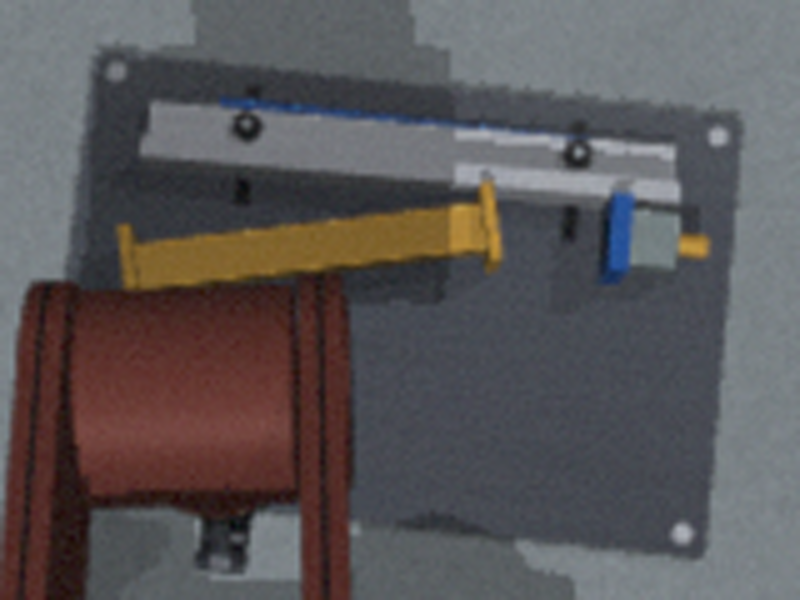

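View pics/s4c.png

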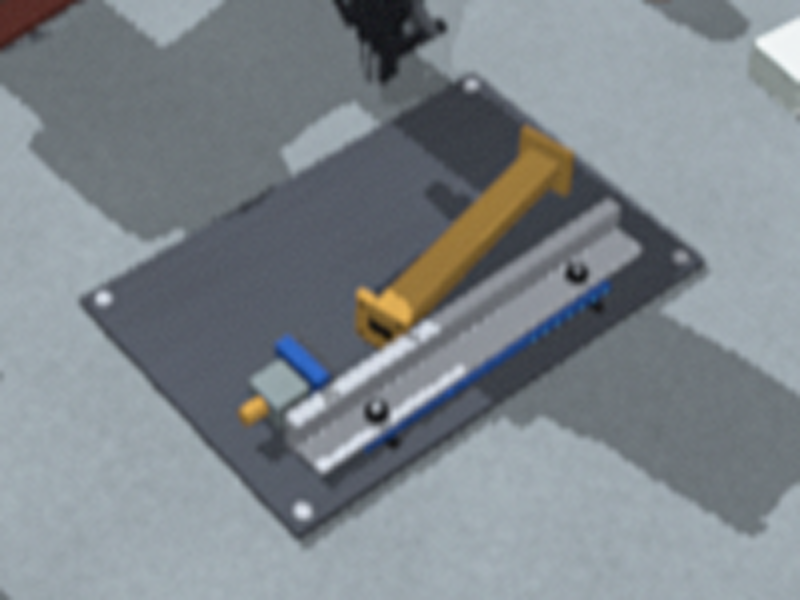

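Picture: the -y flange touches the fence at crop (485,185), and the +y flange stands about 43 mm off it. I'll go behind the bar near the +y flange.

>>> apply_moves([
  [1,[20,35,0],[0,0,0]],
  [1,[20,8,-20],[0,0,0]],
  [1,[20,0,-25],[0,0,0]],
  [1,[8,0,-15],[0,0,0]],
  [1,[5,-0.5,0],[0,0,0]],
  [1,[5,-0.5,0],[0,0,0]],
  [1,[5,-0.5,0],[0,0,0]],
  [1,[5,-0.5,0],[0,0,0]],
])

```text
time_s: 6.9
tcp_pos: [509.4, 121.2, 24.3]
orientation: [0.743, 0.669, 0.001, 0.001]
contact_force: [0.4, 0.2, 0.7]
grip_width: -0.2
```

>>> apply_moves([
  [1,[4,-0.4,0],[0,0,0]],
  [1,[4,-0.4,0],[0,0,0]],
  [1,[4,-0.4,0],[0,0,0]],
  [1,[0,0,0],[0,0,0]],
])

```text
time_s: 7.23
tcp_pos: [520.5, 120.8, 23.5]
orientation: [0.743, 0.669, 0.0, 0.0]
contact_force: [-0.4, 0.2, -0.1]
grip_width: 0.4
```

```bash
python3 - <<'E'
from h import *
o=robot.get_obs();print(o["tcp_pos"],o["contact_force"])
im,d=grab("scene","s5")
cv2.imwrite("pics/s5c.png",cv2.resize(im[150:300,170:370],None,fx=4,fy=4,interpolation=cv2.INTER_CUBIC))
E
```

```text
[520.53786301 120.77748094  23.51917697] [-0.41528943  0.22162125 -0.112947  ]
```

View pics/s5c.png

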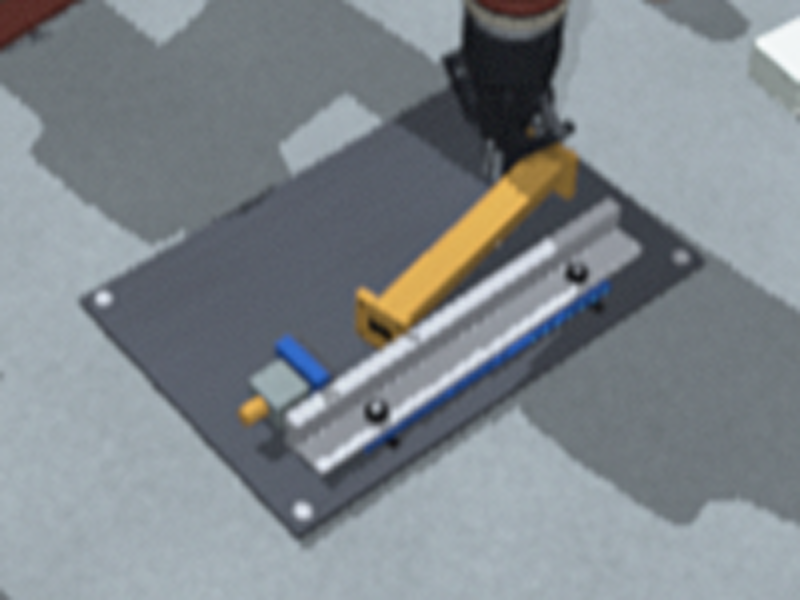

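The finger now meets the bar just inside the +y flange (crop (510,170)). I expect it to be flush at about x≈552.

>>> apply_moves([
  [1,[4,-0.4,0],[0,0,0]],
  [1,[4,-0.4,0],[0,0,0]],
  [1,[4,-0.4,0],[0,0,0]],
  [1,[3,-0.3,0],[0,0,0]],
  [1,[3,-0.3,0],[0,0,0]],
  [1,[2,-0.2,0],[0,0,0]],
])

```text
time_s: 7.78
tcp_pos: [540.4, 118.7, 22.9]
orientation: [0.743, 0.669, 0.0, 0.0]
contact_force: [-2.6, 0.9, 0.3]
grip_width: -0.3
```

>>> apply_moves([
  [1,[1.5,-0.15,0],[0,0,0]],
  [1,[1.5,-0.15,0],[0,0,0]],
])

```text
time_s: 7.95
tcp_pos: [543.0, 118.4, 22.9]
orientation: [0.743, 0.669, -0.0, -0.0]
contact_force: [-2.6, 0.6, -1.0]
grip_width: 0.0
```

>>> apply_moves([
  [1,[1.5,-0.15,0],[0,0,0]],
  [1,[1,-0.1,0],[0,0,0]],
])

```text
time_s: 8.12
tcp_pos: [545.6, 118.1, 22.9]
orientation: [0.743, 0.669, -0.0, 0.0]
contact_force: [-2.0, 1.2, -0.8]
grip_width: -0.4
```

>>> apply_moves([
  [1,[1,-0.1,0],[0,0,0]],
  [1,[1,-0.1,0],[0,0,0]],
  [1,[1,-0.1,0],[0,0,0]],
])

```text
time_s: 8.37
tcp_pos: [548.6, 117.9, 23.0]
orientation: [0.743, 0.669, -0.0, -0.0]
contact_force: [-1.9, 0.3, -1.1]
grip_width: -0.2
```

>>> apply_moves([
  [1,[1,-0.1,0],[0,0,0]],
  [1,[1,-0.1,0],[0,0,0]],
])

```text
time_s: 8.53
tcp_pos: [550.6, 117.7, 23.0]
orientation: [0.743, 0.669, 0.0, 0.0]
contact_force: [-0.7, 0.2, -1.4]
grip_width: -0.2
```

>>> apply_moves([
  [1,[1,-0.1,0],[0,0,0]],
  [1,[1,-0.1,0],[0,0,0]],
])

```text
time_s: 8.7
tcp_pos: [552.7, 117.5, 23.0]
orientation: [0.743, 0.669, 0.0, 0.0]
contact_force: [-1.8, 0.7, -0.5]
grip_width: 0.1
```

>>> apply_moves([
  [1,[1,-0.1,0],[0,0,0]],
  [1,[1,-0.1,0],[0,0,0]],
])

```text
time_s: 8.87
tcp_pos: [554.6, 117.3, 23.1]
orientation: [0.743, 0.669, 0.0, 0.0]
contact_force: [-1.7, 1.1, -0.6]
grip_width: -0.2
```

>>> apply_moves([
  [1,[1,-0.1,0],[0,0,0]],
  [1,[1,-0.1,0],[0,0,0]],
])

```text
time_s: 9.03
tcp_pos: [555.9, 117.2, 23.0]
orientation: [0.743, 0.669, -0.001, -0.001]
contact_force: [-7.4, 0.3, 4.0]
grip_width: -0.2
```

```bash
python3 - <<'E'
from h import *
o=robot.get_obs();print(o["tcp_pos"],o["contact_force"])
im,d=grab("scene","s6")
cv2.imwrite("pics/s6c.png",cv2.resize(im[150:300,170:370],None,fx=4,fy=4,interpolation=cv2.INTER_CUBIC))
E
```

```text
[555.94257167 117.15936084  22.96059492] [-7.35361033  0.32199614  4.01528497]
```

View pics/s6c.png

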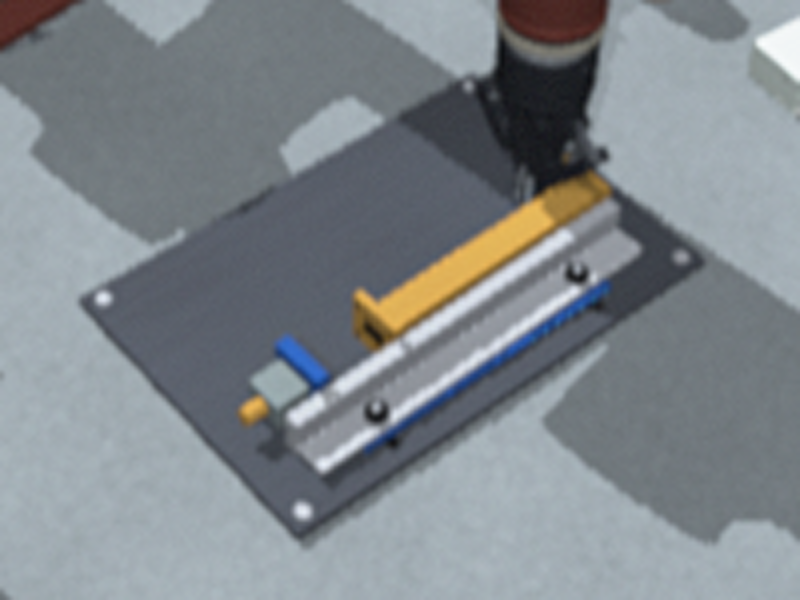

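The +y flange has met the fence: 7 N with the TCP stalled. I'll press slightly more, then go back and feel the -y end again.

>>> apply_moves([
  [1,[1,-0.1,0],[0,0,0]],
  [1,[0,0,0],[0,0,0]],
])

```text
time_s: 9.25
tcp_pos: [555.9, 117.2, 23.0]
orientation: [0.743, 0.669, -0.001, -0.001]
contact_force: [-9.1, 1.1, 5.5]
grip_width: 0.2
```

>>> apply_moves([
  [1,[-4,0.4,0],[0,0,0]],
  [1,[-15,1.5,0],[0,0,0]],
  [1,[-10,-30,0],[0,0,0]],
  [1,[-2,-38,0],[0,0,0]],
  [1,[-2,-38,0],[0,0,0]],
  [1,[0,-38,0],[0,0,0]],
  [1,[0,-5,0],[0,0,0]],
  [1,[0,0,0],[0,0,0]],
])

```text
time_s: 9.92
tcp_pos: [525.6, -32.7, 23.8]
orientation: [0.744, 0.668, 0.001, 0.001]
contact_force: [0.0, 0.5, -0.5]
grip_width: 0.1
```

>>> apply_moves([
  [1,[4,-0.4,0],[0,0,0]],
  [1,[4,-0.4,0],[0,0,0]],
  [1,[2,-0.2,0],[0,0,0]],
  [1,[1,-0.1,0],[0,0,0]],
])

```text
time_s: 10.25
tcp_pos: [536.3, -30.0, 23.1]
orientation: [0.742, 0.67, 0.0, 0.0]
contact_force: [-0.2, -0.6, -1.4]
grip_width: 0.2
```

>>> apply_moves([
  [1,[1,-0.1,0],[0,0,0]],
  [1,[1,-0.1,0],[0,0,0]],
])

```text
time_s: 10.42
tcp_pos: [537.6, -30.6, 22.9]
orientation: [0.742, 0.67, -0.0, -0.0]
contact_force: [0.1, 0.4, 0.6]
grip_width: 0.4
```

>>> apply_moves([
  [1,[1,-0.1,0],[0,0,0]],
  [1,[1,-0.1,0],[0,0,0]],
])

```text
time_s: 10.58
tcp_pos: [539.5, -31.3, 23.0]
orientation: [0.743, 0.67, -0.0, -0.0]
contact_force: [-1.0, -0.6, -0.4]
grip_width: -0.2
```

>>> apply_moves([
  [1,[1,-0.1,0],[0,0,0]],
  [1,[0,0,0],[0,0,0]],
])

```text
time_s: 10.75
tcp_pos: [540.5, -31.6, 23.0]
orientation: [0.743, 0.669, -0.0, -0.0]
contact_force: [-0.4, -0.7, 0.2]
grip_width: -0.3
```

>>> apply_moves([
  [1,[1,-0.1,0],[0,0,0]],
  [1,[0,0,0],[0,0,0]],
])

```text
time_s: 10.92
tcp_pos: [540.6, -31.7, 22.9]
orientation: [0.743, 0.669, -0.001, -0.001]
contact_force: [-5.3, 0.3, 4.1]
grip_width: 0.2
```

>>> apply_moves([
  [1,[1,-0.1,0],[0,0,0]],
  [1,[0,0,0],[0,0,0]],
])

```text
time_s: 11.08
tcp_pos: [540.6, -31.7, 22.7]
orientation: [0.743, 0.669, -0.001, -0.002]
contact_force: [-9.0, 0.8, 5.8]
grip_width: -0.1
```

Flush at both ends. The touch line has slope (555.9−540.6)/148.9=0.103, which matches the fence in the image. Now I'll go round to the outer face of the +y flange.

>>> apply_moves([
  [1,[-4,0.4,0],[0,0,0]],
  [1,[-20,2,5],[0,0,0]],
  [1,[-20,10,30],[0,0,0]],
  [1,[-10,30,25],[0,0,0]],
  [1,[0,41,0],[0,0,0]],
  [1,[0,41,0],[0,0,0]],
  [1,[0,41,0],[0,0,0]],
  [1,[0,41,0],[0,0,0]],
])

```text
time_s: 11.75
tcp_pos: [489.0, 176.4, 83.9]
orientation: [0.743, 0.669, 0.001, 0.001]
contact_force: [0.9, 0.1, 0.6]
grip_width: 0.1
```

>>> apply_moves([
  [1,[0,20,0],[0,0,0]],
  [1,[0,0,0],[0,0,0]],
])

```text
time_s: 11.92
tcp_pos: [488.8, 198.5, 83.6]
orientation: [0.742, 0.671, 0.001, 0.0]
contact_force: [0.2, 0.1, -0.8]
grip_width: -0.1
```

```bash
python3 - <<'E'
from h import *
o=robot.get_obs();print(o["tcp_pos"],o["contact_force"])
im,d=grab("top","t7");cv2.imwrite("pics/t7c.png",cv2.resize(im[115:235,180:340],None,fx=5,fy=5,interpolation=cv2.INTER_CUBIC))
try:
  r=measure("t7");print(r)
  t=np.array([.1027,.9947]);n=np.array([.9947,-.1027])
  for k in("flp","flm","cen"):print(k,"s",r[k]@t,"n",r[k]@n)
except Exception as e: print(e)
E
```

```text
[488.76858403 198.54573912  83.57763204] [ 0.21875468  0.1183468  -0.81787321]
{'flp': array([584.14908271, 144.70304485]), 'flm': array([563.86614709, -66.45886314]), 'L': np.float64(212.13379943446935), 'yaw': np.float64(-0.09576016638306037), 'cen': array([574.0076149 ,  39.12209086])}
flp s 203.9282295063441 n 566.1920898640019
flm s -8.197577857469746 n 567.7029817584834
cen s 97.86532582443718 n 566.9475358112427
```

View pics/t7c.png

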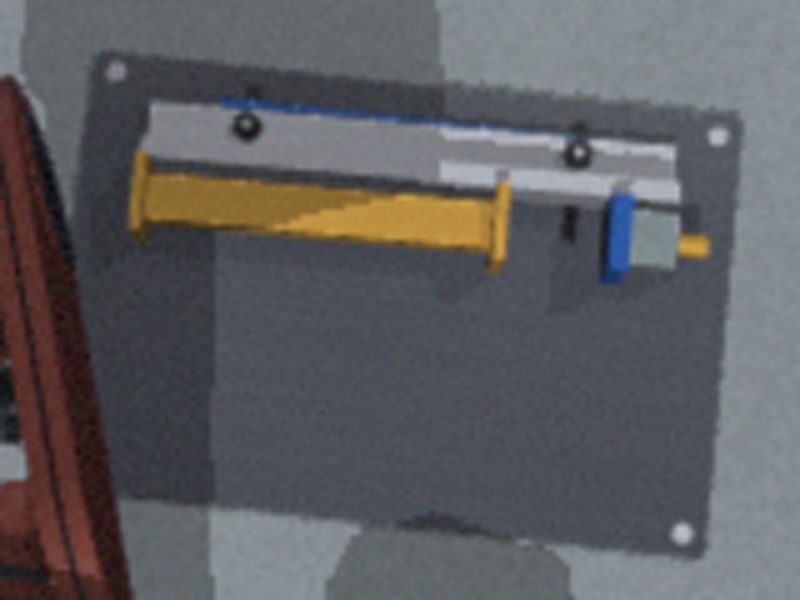

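The section lies flush along the fence, with its -y face about 60 mm short of the port. I'll place the finger behind the +y flange, centred on it.

>>> apply_moves([
  [1,[33,-6,0],[0,0,0]],
  [1,[33,-6,0],[0,0,0]],
  [1,[32,-6,0],[0,0,0]],
  [1,[0,0,-25],[0,0,0]],
  [1,[0,0,-25],[0,0,0]],
  [1,[0,0,-8],[0,0,0]],
  [1,[0,0,0],[0,0,0]],
])

```text
time_s: 12.55
tcp_pos: [583.9, 174.6, 21.7]
orientation: [0.743, 0.669, -0.003, -0.002]
contact_force: [0.7, 0.4, -0.6]
grip_width: 0.0
```

```bash
python3 - <<'E'
from h import *
o=robot.get_obs();p=o["tcp_pos"];print(p,o["contact_force"],o["orientation"])
t=np.array([.1027,.9947]);n=np.array([.9947,-.1027]);print("s,n",p[:2]@t,p[:2]@n)
im,d=grab("scene","s8")
cv2.imwrite("pics/s8c.png",cv2.resize(im[150:300,170:370],None,fx=4,fy=4,interpolation=cv2.INTER_CUBIC))
grab("wrist","w8")
E
```

```text
[583.87408898 174.63608111  21.7376774 ] [ 0.68593099  0.36516986 -0.63501306] [ 0.74343866  0.66879652 -0.00273961 -0.00163182]
s,n 233.67437881807155 562.8444307811368
```

View pics/s8c.png

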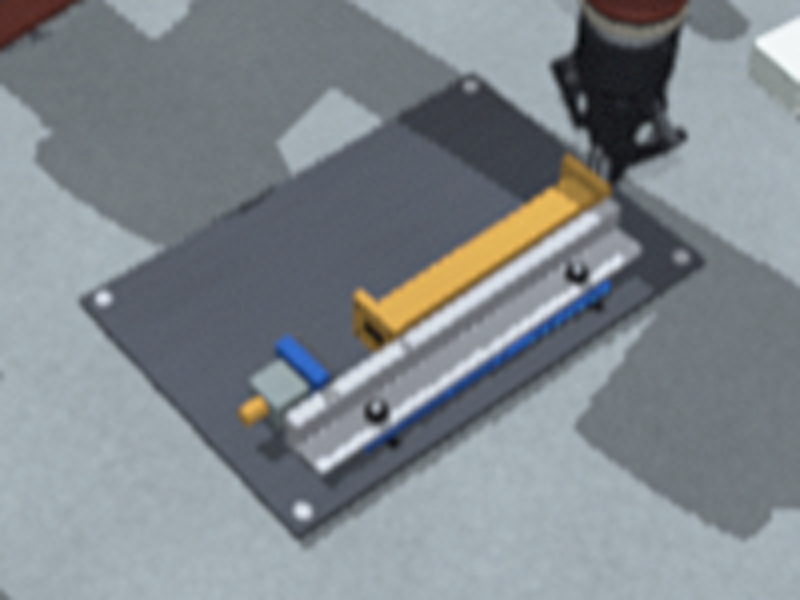

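View pics/w8.png

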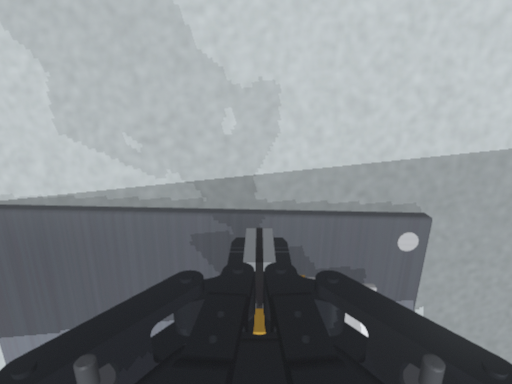

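The finger stands behind the +y flange, roughly centred (scene crop (615,180)) and clear of the fence. I'll push along −t.

>>> apply_moves([
  [1,[2,-0.2,1],[0,0,0]],
  [1,[-0.5,-5,0],[0,0,0]],
  [1,[-0.4,-4,0],[0,0,0]],
  [1,[-0.3,-3,0],[0,0,0]],
  [1,[-0.3,-3,0],[0,0,0]],
  [1,[-0.3,-3,0],[0,0,0]],
  [1,[-0.3,-3,0],[0,0,0]],
  [1,[-0.3,-3,0],[0,0,0]],
])

```text
time_s: 13.32
tcp_pos: [586.3, 152.8, 26.4]
orientation: [0.743, 0.669, 0.001, -0.0]
contact_force: [-1.1, 4.6, 2.1]
grip_width: 0.3
```

>>> apply_moves([
  [1,[-0.4,-4,0],[0,0,0]],
  [1,[-0.4,-4,0],[0,0,0]],
  [1,[-0.4,-4,0],[0,0,0]],
  [1,[-0.4,-4,0],[0,0,0]],
  [1,[-0.4,-4,0],[0,0,0]],
])

```text
time_s: 13.73
tcp_pos: [584.2, 132.5, 26.4]
orientation: [0.743, 0.669, 0.0, -0.0]
contact_force: [-1.1, 5.2, 3.7]
grip_width: 0.5
```

```bash
python3 - <<'E'
from h import *
o=robot.get_obs();p=o["tcp_pos"];print(p,o["contact_force"],o["orientation"])
t=np.array([.1027,.9947]);n=np.array([.9947,-.1027]);print("s,n",p[:2]@t,p[:2]@n)
im,d=grab("scene","s9")
cv2.imwrite("pics/s9c.png",cv2.resize(im[150:300,170:370],None,fx=4,fy=4,interpolation=cv2.INTER_CUBIC))
im,d=grab("top","t9");cv2.imwrite("pics/t9c.png",cv2.resize(im[115:235,180:340],None,fx=5,fy=5,interpolation=cv2.INTER_CUBIC))
E
```

```text
[584.18440189 132.48169442  26.36029663] [-1.05063867  5.18034821  3.74372197] [ 7.42897743e-01  6.69404798e-01  3.53703859e-04 -1.84221718e-04]
s,n 191.77527951043257 567.482354545125
```

View pics/s9c.png

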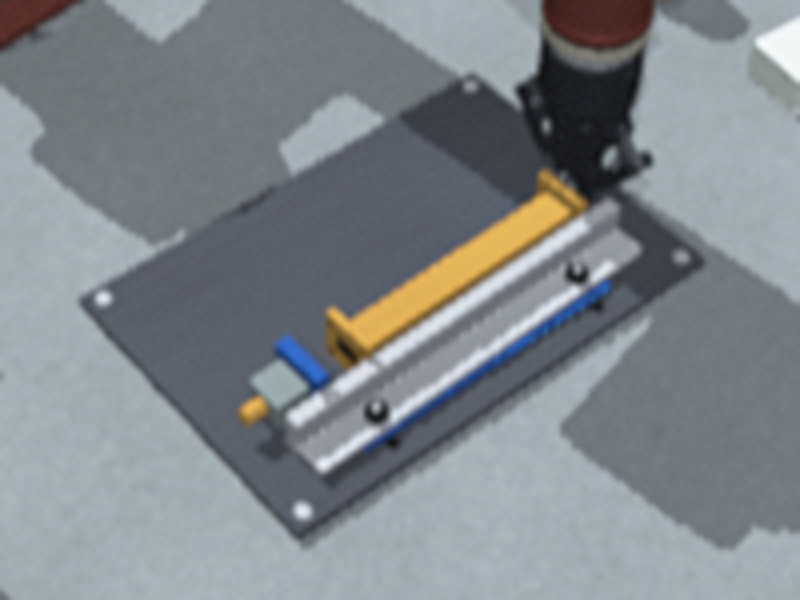

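View pics/t9c.png

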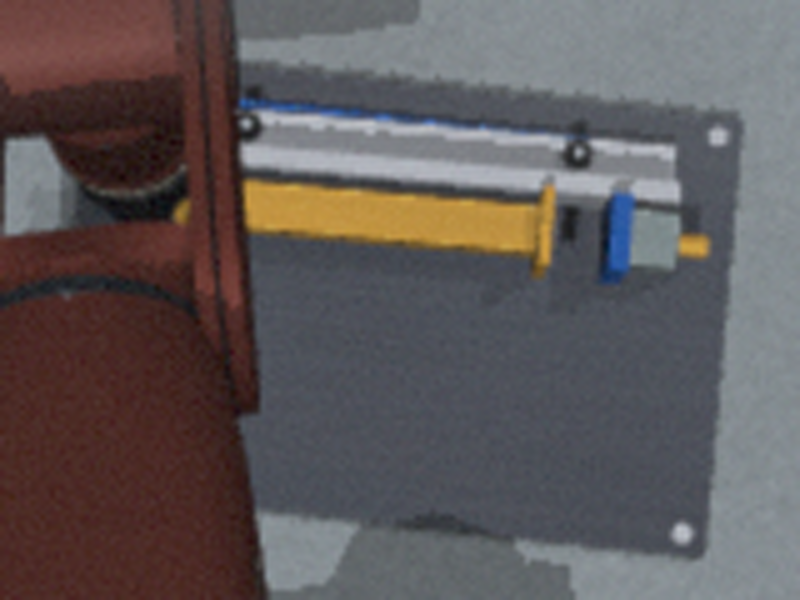

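The section slides well and stays along the fence. The gap to the port is about 31 mm in the top crop (from 553 to 605). I'll push on.

>>> apply_moves([
  [1,[-0.4,-4,0],[0,0,0]],
  [1,[-0.4,-4,0],[0,0,0]],
  [1,[-0.4,-4,0],[0,0,0]],
  [1,[-0.4,-4,0],[0,0,0]],
  [1,[-0.3,-3,0],[0,0,0]],
  [1,[-0.2,-2,0],[0,0,0]],
])

```text
time_s: 14.33
tcp_pos: [582.1, 110.9, 26.2]
orientation: [0.743, 0.669, 0.0, 0.0]
contact_force: [0.6, 3.8, 3.3]
grip_width: -0.3
```

```bash
python3 - <<'E'
from h import *
o=robot.get_obs();p=o["tcp_pos"];print(p,o["contact_force"],o["orientation"])
im,d=grab("top","t10");cv2.imwrite("pics/t10c.png",cv2.resize(im[140:190,240:320],None,fx=10,fy=10,interpolation=cv2.INTER_CUBIC))
E
```

```text
[582.10711163 110.86822199  26.15006612] [0.64069399 3.79883154 3.26182363] [7.43051294e-01 6.69234461e-01 9.01575817e-05 4.32366653e-05]
```

View pics/t10c.png

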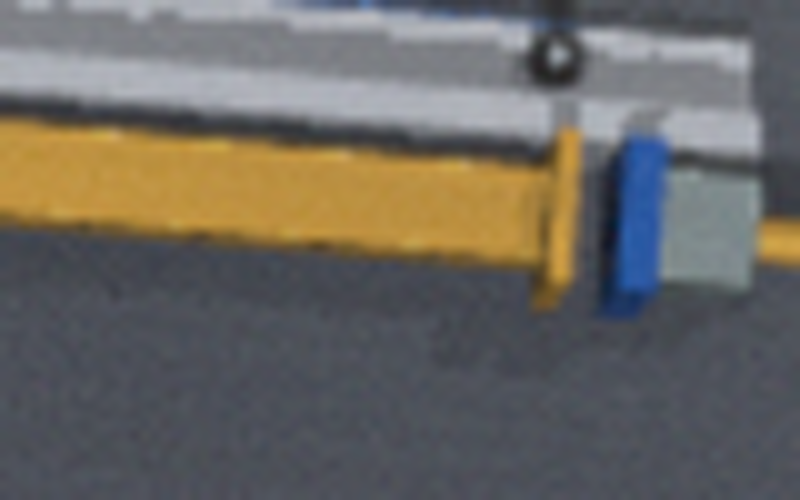

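About 13 mm is left (flange edge 578 to port edge 625 at 10× zoom).

>>> apply_moves([
  [1,[-0.2,-2,0],[0,0,0]],
  [1,[-0.2,-2,0],[0,0,0]],
  [1,[-0.2,-2,0],[0,0,0]],
  [1,[-0.15,-1.5,0],[0,0,0]],
  [1,[-0.1,-1,0],[0,0,0]],
])

```text
time_s: 14.8
tcp_pos: [581.2, 102.6, 26.1]
orientation: [0.743, 0.669, 0.0, 0.0]
contact_force: [0.1, 4.1, 2.4]
grip_width: -0.0
```

>>> apply_moves([
  [1,[-0.1,-1,0],[0,0,0]],
  [1,[-0.1,-1,0],[0,0,0]],
])

```text
time_s: 14.97
tcp_pos: [581.0, 100.8, 26.1]
orientation: [0.743, 0.669, 0.0, -0.0]
contact_force: [0.5, 4.0, 2.1]
grip_width: 0.1
```

>>> apply_moves([
  [1,[-0.1,-1,0],[0,0,0]],
  [1,[-0.1,-1,0],[0,0,0]],
])

```text
time_s: 15.13
tcp_pos: [580.8, 98.8, 26.1]
orientation: [0.743, 0.669, 0.0, -0.0]
contact_force: [-0.3, 3.1, 3.3]
grip_width: 0.0
```

>>> apply_moves([
  [1,[-0.1,-1,0],[0,0,0]],
])

```text
time_s: 15.22
tcp_pos: [580.7, 97.8, 26.1]
orientation: [0.743, 0.669, 0.0, 0.0]
contact_force: [-0.0, 4.9, 2.9]
grip_width: 0.3
```

>>> apply_moves([
  [1,[-0.1,-1,0],[0,0,0]],
])

```text
time_s: 15.3
tcp_pos: [580.7, 97.7, 26.1]
orientation: [0.743, 0.669, 0.001, -0.0]
contact_force: [1.4, 12.3, 2.8]
grip_width: 0.3
```

Port contact: the force jumped from 4.9 to 12.3 N and the TCP stalled. I'll settle, back off and look.

>>> apply_moves([
  [1,[0,0,0],[0,0,0]],
])

```text
time_s: 15.38
tcp_pos: [580.7, 97.7, 26.1]
orientation: [0.743, 0.669, 0.001, -0.0]
contact_force: [1.5, 8.0, 1.8]
grip_width: 0.0
```

>>> apply_moves([
  [1,[0.3,3,0],[0,0,0]],
  [1,[2,20,0],[0,0,0]],
  [1,[2,20,10],[0,0,0]],
  [1,[-5,10,35],[0,0,0]],
  [1,[-30,10,20],[0,0,0]],
  [1,[-35,15,0],[0,0,0]],
  [1,[-20,20,0],[0,0,0]],
  [1,[0,0,0],[0,0,0]],
])

```text
time_s: 16.05
tcp_pos: [490.4, 196.2, 90.1]
orientation: [0.742, 0.67, -0.002, -0.001]
contact_force: [-0.1, 0.4, -1.0]
grip_width: 0.3
```

```bash
python3 - <<'E'
from h import *
o=robot.get_obs();p=o["tcp_pos"];print(p,o["contact_force"],o["orientation"])
im,d=grab("top","t11");cv2.imwrite("pics/t11c.png",cv2.resize(im[120:200,195:315],None,fx=6.6,fy=6.6,interpolation=cv2.INTER_CUBIC))
t=np.array([.1027,.9947]);n=np.array([.9947,-.1027])
r=measure("t11");print(r)
for k in("flp","flm","cen"):print(k,"s",r[k]@t,"n",r[k]@n)
im,d=grab("scene","s11")
cv2.imwrite("pics/s11c.png",cv2.resize(im[180:280,220:345],None,fx=6,fy=6,interpolation=cv2.INTER_CUBIC))
E
```

```text
[490.42900358 196.23770191  90.13199938] [-0.14611299  0.43507841 -0.96396758] [ 0.74215431  0.67022599 -0.00177211 -0.00098196]
{'flp': array([577.8201179 ,  84.59803006]), 'flm': array([ 554.54274995, -126.22624893]), 'L': np.float64(212.10542772179167), 'yaw': np.float64(-0.10996582216726507), 'cen': array([566.18143392, -20.81410943])}
flp s 143.4917866096437 n 566.0694535873027
flm s -68.60570938713172 n 564.5671091391014
cen s 37.443038611255986 n 565.318281363202
```

View pics/t11c.png

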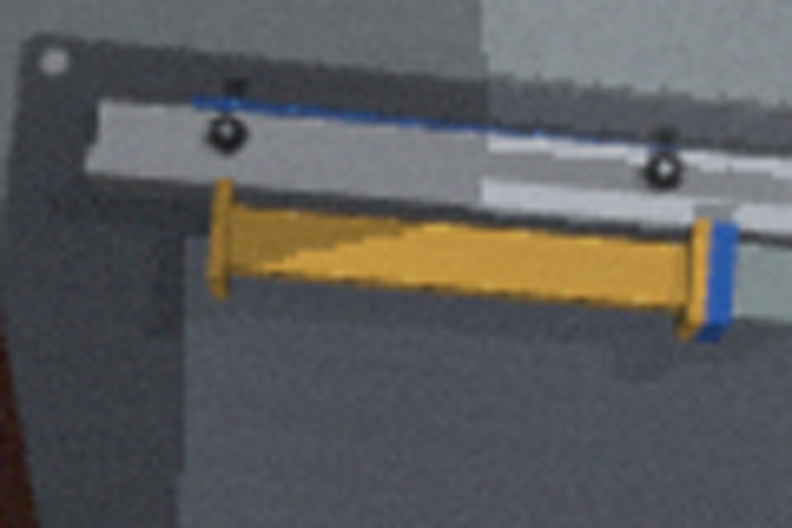

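View pics/s11c.png

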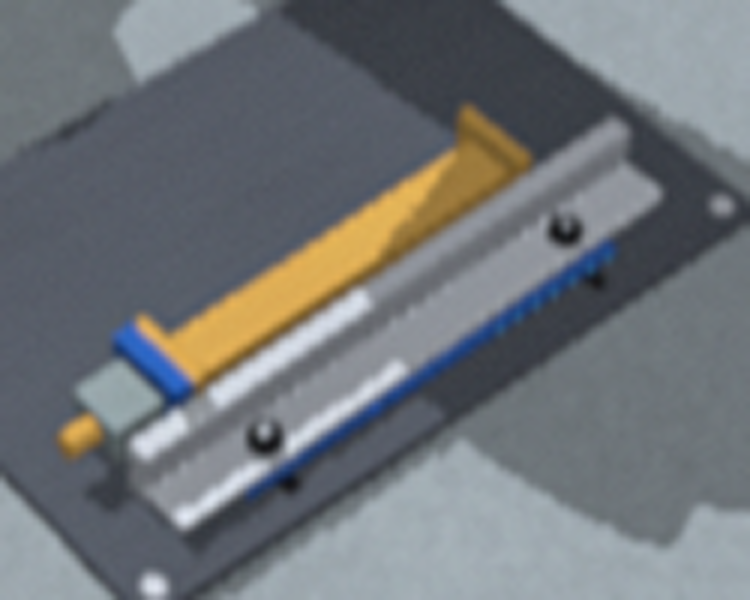

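Visually the section is seated against both port and fence, but the fit hints that the -y end may have eased off the fence by 1–2 mm. I'll feel it lightly at both ends.

>>> apply_moves([
  [1,[0,-40,0],[0,0,0]],
  [1,[0,-41,0],[0,0,0]],
  [1,[0,-41,0],[0,0,0]],
  [1,[0,-41,0],[0,0,0]],
  [1,[0,-41,0],[0,0,0]],
  [1,[0,-41,0],[0,0,0]],
  [1,[0,-40,0],[0,0,0]],
  [1,[0,0,0],[0,0,0]],
])

```text
time_s: 16.82
tcp_pos: [495.4, -98.4, 91.4]
orientation: [0.745, 0.667, -0.001, 0.002]
contact_force: [0.3, -0.3, 0.3]
grip_width: -0.3
```

>>> apply_moves([
  [1,[10,0,-25],[0,0,0]],
  [1,[5,0,-25],[0,0,0]],
  [1,[0,0,-15],[0,0,0]],
  [1,[0,0,0],[0,0,0]],
])

```text
time_s: 17.15
tcp_pos: [507.1, -90.4, 22.1]
orientation: [0.743, 0.669, -0.002, -0.003]
contact_force: [-0.2, -0.0, 0.7]
grip_width: -0.2
```

>>> apply_moves([
  [1,[5,-0.5,1],[0,0,0]],
  [1,[5,-0.5,0],[0,0,0]],
  [1,[5,-0.5,0],[0,0,0]],
  [1,[3,-0.3,0],[0,0,0]],
  [1,[2,-0.2,0],[0,0,0]],
  [1,[1,-0.1,0],[0,0,0]],
])

```text
time_s: 17.65
tcp_pos: [531.8, -92.4, 27.9]
orientation: [0.743, 0.669, 0.0, 0.001]
contact_force: [-0.3, 0.1, 0.3]
grip_width: 0.1
```

>>> apply_moves([
  [1,[1,-0.1,0],[0,0,0]],
  [1,[1,-0.1,0],[0,0,0]],
])

```text
time_s: 17.82
tcp_pos: [532.9, -92.4, 27.2]
orientation: [0.743, 0.669, -0.0, 0.0]
contact_force: [-0.4, 0.1, -0.6]
grip_width: 0.0
```

>>> apply_moves([
  [1,[1,-0.1,0],[0,0,0]],
  [1,[0,0,0],[0,0,0]],
])

```text
time_s: 17.98
tcp_pos: [533.9, -92.6, 27.1]
orientation: [0.743, 0.669, 0.0, 0.0]
contact_force: [0.2, -0.2, -0.3]
grip_width: 0.3
```

>>> apply_moves([
  [1,[1,-0.1,0],[0,0,0]],
  [1,[0,0,0],[0,0,0]],
])

```text
time_s: 18.15
tcp_pos: [534.3, -92.6, 26.9]
orientation: [0.743, 0.669, -0.0, -0.001]
contact_force: [-3.1, 0.1, 1.9]
grip_width: -0.2
```

>>> apply_moves([
  [1,[1,-0.1,0],[0,0,0]],
  [1,[0,0,0],[0,0,0]],
])

```text
time_s: 18.32
tcp_pos: [534.4, -92.5, 26.7]
orientation: [0.743, 0.669, -0.001, -0.001]
contact_force: [-6.5, 0.6, 4.7]
grip_width: -0.5
```

>>> apply_moves([
  [1,[1,-0.1,0],[0,0,0]],
  [1,[0,0,0],[0,0,0]],
])

```text
time_s: 18.48
tcp_pos: [534.5, -92.5, 26.6]
orientation: [0.743, 0.669, -0.002, -0.002]
contact_force: [-9.4, 0.2, 7.4]
grip_width: 0.1
```

The -y end was already flush: the TCP stalled at 534.4, where I predicted 534.3. Now the +y end.

>>> apply_moves([
  [1,[-4,0.4,0],[0,0,0]],
  [1,[-12,5,0],[0,0,0]],
  [1,[-1,38,0],[0,0,0]],
  [1,[3,38,0],[0,0,0]],
  [1,[3,38,0],[0,0,0]],
  [1,[3,30,0],[0,0,0]],
  [1,[0,3,0],[0,0,0]],
  [1,[0,0,0],[0,0,0]],
])

```text
time_s: 19.15
tcp_pos: [529.1, 61.2, 27.1]
orientation: [0.742, 0.671, 0.0, 0.0]
contact_force: [-0.4, -0.2, -0.1]
grip_width: -0.3
```

>>> apply_moves([
  [1,[5,-0.5,0],[0,0,0]],
  [1,[5,-0.5,0],[0,0,0]],
  [1,[5,-0.5,0],[0,0,0]],
  [1,[3,-0.3,0],[0,0,0]],
  [1,[1,-0.1,0],[0,0,0]],
  [1,[0,0,0],[0,0,0]],
])

```text
time_s: 19.65
tcp_pos: [548.3, 56.9, 27.0]
orientation: [0.743, 0.669, 0.0, 0.0]
contact_force: [0.5, 0.5, 0.0]
grip_width: 0.2
```

>>> apply_moves([
  [1,[1,-0.1,0],[0,0,0]],
  [1,[0,0,0],[0,0,0]],
])

```text
time_s: 19.82
tcp_pos: [548.8, 57.3, 26.9]
orientation: [0.743, 0.669, -0.0, -0.0]
contact_force: [-0.4, 0.1, 1.1]
grip_width: 0.1
```

>>> apply_moves([
  [1,[1,-0.1,0],[0,0,0]],
  [1,[0,0,0],[0,0,0]],
])

```text
time_s: 19.98
tcp_pos: [549.7, 57.4, 26.9]
orientation: [0.743, 0.669, -0.0, -0.0]
contact_force: [-0.6, 0.4, 0.6]
grip_width: 0.1
```

>>> apply_moves([
  [1,[1,-0.1,0],[0,0,0]],
  [1,[0,0,0],[0,0,0]],
])

```text
time_s: 20.15
tcp_pos: [549.8, 57.4, 26.9]
orientation: [0.743, 0.669, -0.001, -0.001]
contact_force: [-4.7, 0.8, 3.1]
grip_width: 0.2
```

>>> apply_moves([
  [1,[1,-0.1,0],[0,0,0]],
  [1,[0,0,0],[0,0,0]],
])

```text
time_s: 20.32
tcp_pos: [549.9, 57.4, 26.7]
orientation: [0.743, 0.669, -0.002, -0.002]
contact_force: [-9.2, -0.6, 6.7]
grip_width: -0.3
```

>>> apply_moves([
  [1,[1,-0.1,0],[0,0,0]],
  [1,[0,0,0],[0,0,0]],
])

```text
time_s: 20.48
tcp_pos: [549.9, 57.5, 26.5]
orientation: [0.743, 0.67, -0.002, -0.002]
contact_force: [-11.8, 0.7, 7.9]
grip_width: -0.1
```

Both ends are flush, and the slope is again 0.1027. As a last check I'll touch the outer end face again; it should stall at y≈97.7.

>>> apply_moves([
  [1,[-4,0.4,0],[0,0,0]],
  [1,[-20,2,10],[0,0,0]],
  [1,[-5,10,38],[0,0,0]],
  [1,[0,36,15],[0,0,0]],
  [1,[10,36,0],[0,0,0]],
  [1,[30,5,0],[0,0,0]],
  [1,[25,0,0],[0,0,0]],
  [1,[0,0,0],[0,0,0]],
])

```text
time_s: 21.15
tcp_pos: [593.4, 147.4, 91.2]
orientation: [0.743, 0.67, 0.002, 0.002]
contact_force: [-0.5, -0.2, -0.5]
grip_width: -0.0
```

>>> apply_moves([
  [1,[-9,-12,0],[0,0,0]],
  [1,[0,0,-30],[0,0,0]],
  [1,[0,0,-25],[0,0,0]],
  [1,[0,0,-9],[0,0,0]],
  [1,[0,0,0],[0,0,0]],
])

```text
time_s: 21.57
tcp_pos: [577.0, 134.1, 23.0]
orientation: [0.743, 0.669, -0.002, -0.002]
contact_force: [-0.3, 1.2, -0.6]
grip_width: -0.3
```

>>> apply_moves([
  [1,[5,-1,1],[0,0,0]],
  [1,[-0.6,-6,0],[0,0,0]],
  [1,[-0.6,-6,0],[0,0,0]],
  [1,[-0.6,-6,0],[0,0,0]],
  [1,[-0.5,-5,0],[0,0,0]],
  [1,[-0.2,-2,0],[0,0,0]],
  [1,[0,0,0],[0,0,0]],
])

```text
time_s: 22.15
tcp_pos: [582.4, 107.7, 27.4]
orientation: [0.743, 0.669, 0.0, 0.0]
contact_force: [0.0, 0.1, -1.0]
grip_width: 0.3
```

>>> apply_moves([
  [1,[-0.3,-3,0],[0,0,0]],
  [1,[-0.3,-3,0],[0,0,0]],
  [1,[-0.1,-1,0],[0,0,0]],
  [1,[0,0,0],[0,0,0]],
])

```text
time_s: 22.48
tcp_pos: [581.6, 101.3, 27.0]
orientation: [0.743, 0.669, -0.0, -0.0]
contact_force: [0.3, 0.3, 0.7]
grip_width: -0.2
```

>>> apply_moves([
  [1,[-0.1,-1,0],[0,0,0]],
  [1,[-0.1,-1,0],[0,0,0]],
])

```text
time_s: 22.65
tcp_pos: [581.4, 99.6, 27.0]
orientation: [0.743, 0.669, -0.0, -0.0]
contact_force: [-0.4, -0.0, -0.3]
grip_width: 0.5
```

>>> apply_moves([
  [1,[-0.1,-1,0],[0,0,0]],
])

```text
time_s: 22.73
tcp_pos: [581.3, 98.5, 27.0]
orientation: [0.743, 0.669, -0.0, -0.0]
contact_force: [0.1, -0.1, 0.0]
grip_width: -0.0
```

>>> apply_moves([
  [1,[-0.1,-1,0],[0,0,0]],
  [1,[0,0,0],[0,0,0]],
])

```text
time_s: 22.9
tcp_pos: [581.3, 97.7, 27.1]
orientation: [0.743, 0.669, 0.0, -0.0]
contact_force: [-0.4, 1.2, -1.0]
grip_width: 0.0
```

>>> apply_moves([
  [1,[-0.1,-1,0],[0,0,0]],
  [1,[0,0,0],[0,0,0]],
])

```text
time_s: 23.07
tcp_pos: [581.2, 97.6, 27.0]
orientation: [0.743, 0.669, 0.001, -0.001]
contact_force: [0.7, 5.8, -0.3]
grip_width: 0.1
```

>>> apply_moves([
  [1,[-0.1,-1,0],[0,0,0]],
  [1,[0,0,0],[0,0,0]],
])

```text
time_s: 23.23
tcp_pos: [581.2, 97.6, 27.1]
orientation: [0.743, 0.669, 0.001, -0.001]
contact_force: [1.5, 8.8, -0.2]
grip_width: 0.2
```

>>> apply_moves([
  [1,[0.4,4,0],[0,0,0]],
  [1,[2,20,0],[0,0,0]],
  [1,[2,25,10],[0,0,0]],
  [1,[0,15,35],[0,0,0]],
  [1,[-20,20,30],[0,0,0]],
  [1,[-35,20,0],[0,0,0]],
  [1,[-35,0,0],[0,0,0]],
  [1,[0,0,0],[0,0,0]],
])

```text
time_s: 23.9
tcp_pos: [487.7, 199.9, 99.7]
orientation: [0.742, 0.671, -0.004, -0.002]
contact_force: [-0.6, -1.2, -1.4]
grip_width: 0.3
```

```bash
python3 - <<'E'
from h import *
o=robot.get_obs();p=o["tcp_pos"];print(p,o["contact_force"])
im,d=grab("top","t12");cv2.imwrite("pics/t12c.png",cv2.resize(im[120:200,195:315],None,fx=6.6,fy=6.6,interpolation=cv2.INTER_CUBIC))
t=np.array([.1027,.9947]);n=np.array([.9947,-.1027])
r=measure("t12");print(r["yaw"])
for k in("flp","flm","cen"):print(k,"s",r[k]@t,"n",r[k]@n)
for tag in("top0","t12"):
    P=fence(tag);y,x=P[:,1],P[:,0];k=np.polyfit(y,x,1)
    for _ in range(8):
        q=x-np.polyval(k,y);g=abs(q)<2.5;k=np.polyfit(y[g],x[g],1)
    print(tag,"fence",k,g.sum())
    Z=np.load(tag+"_w.npy")[...,2];I=cv2.imread(f"pics/{tag}.png").astype(int)
    m=np.zeros(Z.shape,bool);m[145:180,290:316]=1;m&=(I[...,0]>I[...,2]+50)
    vv,uu=np.nonzero(m);print("port blue",uu.mean(),vv.mean(),m.sum())
a=cv2.imread("pics/top0.png");b=im
E
```

```text
[487.6508778  199.93777513  99.7214452 ] [-0.59161488 -1.21431014 -1.38847735]
-0.10673712057696691
flp s 143.18776625277033 n 564.9389774078165
flm s -68.77130173462916 n 564.1219871253461
cen s 37.208232259070584 n 564.5304822665813
top0 fence [1.03307856e-01 5.91260934e+02] 85
port blue 303.38961038961037 162.14285714285714 77
t12 fence [9.99200241e-02 5.54082514e+02] 66
port blue 303.7647058823529 162.3235294117647 68
```

View pics/t12c.png

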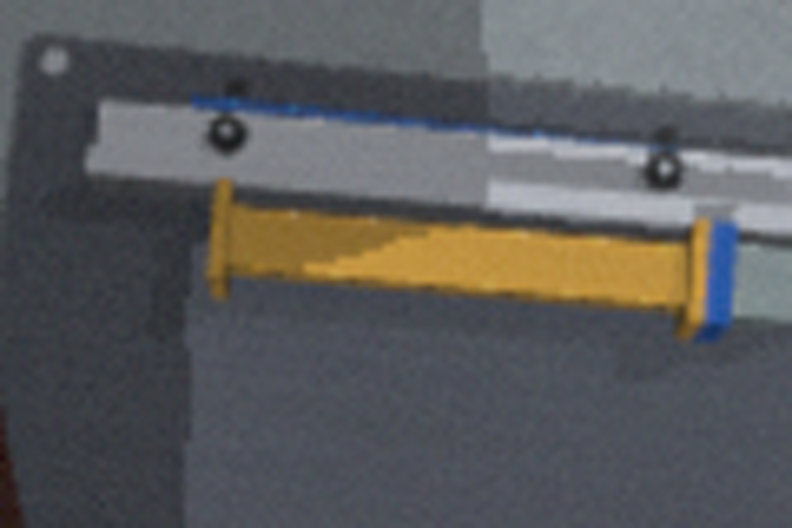

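The final picture shows the section flush against the port (crop (708,280)) and along the fence, with the port and fence unmoved and the robot clear. I'll hand it in.

```bash
python3 -c "
from h import *
print(robot.finish_job())"
```

```text
the job is handed in; nothing more can be done
None
```

The brass section on the plate now lies flush along the fence with its end flange against the blue port. I handed the job in at about 24 s with the arm clear.

**What I did:** I pushed near the -y end until it met the fence, with a peak of about 19 N, then near the +y end. After that I slid the section along the fence until it touched the port, at about 12 N. I then felt both ends and the port contact again at 9–12 N.

**Last checks:**
- **Fence contact:** the touch line along the bar had slope 0.1027 both before and after the slide, against 0.103 for the fence in the first picture.
- **Port contact:** the finger stalled at y≈97.7 both times I touched the end face.
- **Port setting:** the port's blue face stayed within 0.4 px, about 1 mm, of where it started.

**What disagreed or failed:**
- One camera fit suggested the -y end was 1–2 mm off the fence; touch showed it was flush.
- My final camera fit of the fence line was no use, because it locked onto the bar. That the fence did not move therefore rests on the matching touch readings, on the pictures, and on all pushes staying under 20 N in the readings, which came only at the end of each move.

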